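Take the red sample pail off the rack and stand it on the scale

TASK

Lift the sample pail with the red knob off its hook on the rack and stand it upright in the middle of the scale's steel pan, setting it down without dropping it. Leave the blue and the yellow pail hanging where they are.

Things in the scene. Friction and masses are not known exactly. Their poses are not given: they have to be found in the camera images.
- red_knob (a point): White pail, red band; this point: centre of its upright red knob, 30 mm across, 40 mm high, fixed on the hoop. z up. Below this point: underside of the hoop's steel crossbar 43 mm, rim 113, flat foot 193. Pail 80 mm across at the rim, 68 at the foot; hoop 12 mm along x, 89 along y. 0.15-0.31 kg. To unhook: lift 25 to 55 mm, then pull 100 mm level along its own -x (see the other pails).
- blue_knob (a point): Knob centre of the pail with blue band and knob; same build, leave it hanging. How each pail hangs: the crossbar, along the pail's y, rests across its hook's two level prongs, 8 mm thick, 44 mm apart; the pail's x points from the prong tips back to the rack's rail. Tips are 34 mm in front (-x, roughly towards the robot) of the bar's middle and turn up 16 mm above the bar's underside.
- yellow_knob (a point): Knob centre of the pail with yellow band and knob; same build, leave it hanging. The rack is fixed: three equal hooks 140 mm apart on a rail along the pails' y; which pail hangs on which hook varies. The rail lies 65 to 85 mm behind the crossbars (pail's +x), its top level with their undersides.
- pan (a point): Centre of the top face of the square steel pan, 170 x 170 mm, level, rigid, no rim, 60 mm above the table, of a low white bench scale, fixed, in front of the rack. z up. The scale's lower housing, 44 mm high, reaches 150 mm along -x (display side), 90 mm along +x and 100 mm either way along y.
There are look-alikes about, which are no part of the job. What is shaped like the part that bears red_knob but purple is not meant.

How it is judged:
By the outcome, as a careful person would: the job done as asked, in the order asked, and still so for the second after the job is handed in, with the robot touching nothing.
It also fails if it takes over 38 s, if anything falls off the work surface, if the arm or the gripper's body presses on something with over 40 N, if the wrist force passes 120 N, or if a joint passes its speed limit or range.

ROBOT

A 7-joint arm with a two-finger parallel gripper is mounted at the origin on the work surface. World frame = base frame: x ahead of the robot, y to its left, z up, the work surface at z = 0. Lengths are in m, angles in degrees, forces in N, time in s.
With the tool pointing down it reaches from about 0.425 to 0.875 m from the base axis. Payload 9.9 kg.
Tool frame: the origin (TCP) lies on the centre line of the jaws, within the pads' length; the fingertips stand 8 mm ahead of it and the grasp point (between the pads) lies 11 mm behind it; y points along the fingers, z is the direction in which the jaws open and shut, and the axes are right-handed (so a half turn about y gives the same grasp; the last joint's range is limited). The gripper opens to 85 mm and grips with 20 to 120 N. Pads are 22 mm wide; open, the fingers measure 114 mm over their backs; the gripper's body (76 mm by 85 mm) begins 54 mm behind the grasp point. The pads swing forward as they close: fully open they stand 13 mm farther back than shut.
Start: joints at [63.667, 32.985, 1.427, 82.34, -0.859, 64.687, -3.237], TCP at [0.248, -0.628, 0.214] pointing down, gripper open.
Joint ranges: [-157.87, 157.87], [-19.46, 123.44], [-87.15, 90], [11.01, 140.99], [-62.26, 242.26], [9.8, 113.94], [-161.44, 161.44]. Speed limits (degrees/s): [127.2, 127.2, 172.46, 172.46, 180, 180, 180].

INTERFACE

Orientations are given as a 3x3 rotation matrix whose columns are the frame's x, y, z axes.
In Python, from workcell import * gives the robot as it stands.
- The arm moves only by the tool arm_command, never from a script. Its argument "deltas" is text: rows parted by semicolons, each of 4 numbers parted by spaces: the shift along the tool's x, y, z in units of 0.15 m (1.0 is 0.15 m), then the turn about the tool's y in units of pi/2 rad (1.0 is pi/2 rad). A call has exactly 10 rows; each row is the pose to reach, as a shift and turn from the pose measured when the call began, along the tool's axes at that moment; what a row does not reach only later rows make up. A row lasts 1/10 s, in which the tool goes at most 50 mm and 8.59 degrees, less where a joint would pass 70% of its speed; a pose out of reach is approached as far as the arm can. A call with a number of a shift or a turn outside -1 to 1 is refused whole. A call with a gripper value outside its range is refused whole. "grip" is the closure, from -1 (fully open) to 1 (shut), so that 0 is half open, set as the call begins (left out, the last holds). The fingers move at their own pace and stop on an object; "squeeze" is the grip in N (left out, the last holds). Time passes only in rows, so rows that repeat a pose let the fingers close, or fill a call up. It gives the time, the measured TCP pose, the force and the opening at its end, in the units of the state.
- observe(): the state, without advancing time (a new reading comes with each control period).
- camera(name): name is "scene" or "top" or "wrist"; returns the picture (384x512x3 uint8, red, green, blue); there is no depth.
- camera_params(name): a dict with "camera_matrix" (3x3 intrinsics, pixels), "pose" (4x4, takes a point from camera to world coordinates). Camera axes: x right, y down, z forward; pixel columns grow to the right and rows downward; lengths in m; the calibration is good to about 2 mm. A picture is of the moment at which its call begins: read the wrist's pose just before it. camera_params takes no time and is no camera call; for the wrist camera it gives the pose at the moment of the call.
- hand_in(): hands the job in, once; it reports no verdict.
The state is a dict: "clock": time; "q": joint angles; "qvel": joint speeds; "joint_efforts": joint torques, N m; "tcp_pos": TCP position; "orientation": TCP orientation; "force": force on the tool from outside, world axes, zero at the start; "moment": the same for the moment, N m; "finger_gap": finger opening in m.
Only numpy, scipy, OpenCV 4.12 (cv2) and the standard library are available. Lean on these libraries where they do the work, as an engineer would, in place of code of your own. Each camera call takes 0.05 s, during which the arm holds its last target.

## Working session

There is one attempt and no reset: what is moved stays moved. The work goes in short steps, Python scripts to look and compute and a tool call to move; the robot and the scene stay as the last step left them, time stands still between calls to the robot, and variables do not carry over. Pictures are saved under pics/ and viewed, and the job is handed in when it is done.

Besides the shell and the picture viewer there is one more tool, called after "Call:" as a command line: name --argument value ..., lists and objects as JSON in quotes. arm_command: Moves the arm, as the interface text tells. Shifts and turns lie within -1 to 1; 1 stands for 0.15 m of shift or pi/2 rad of turn. Its arguments: {"type":"object","properties":{"deltas":{"type":"string"},"grip":{"type":"number"},"squeeze":{"type":"number"}},"required":["deltas"]}

```bash
mkdir -p pics; ls; python3 - <<'E'
from workcell import *
import cv2, numpy as np
np.set_printoptions(precision=4,suppress=True)
s=observe()
for k in s: print(k,s[k])
for n in ["scene","top","wrist"]:
    p=camera_params(n); print(n,p)
    im=camera(n); cv2.imwrite(f"pics/{n}0.png",im[:,:,::-1])
E
```

```text
pics
clock 0.0
q [63.6676 33.0315  1.4203 82.3882 -0.8574 64.6881 -3.2382]
qvel [-0.0283 -0.1071  0.0355 -0.0735  0.0243  0.0496  0.0713]
joint_efforts [ -0.0003 -76.5767   2.2498 -28.5971   0.0151   0.0127  -0.    ]
tcp_pos [ 0.2476 -0.6274  0.2133]
orientation [[-0.9302 -0.0007  0.3671]
 [-0.3671  0.0015 -0.9302]
 [ 0.0001 -1.     -0.0017]]
force [-0.1734 -0.6174 -0.163 ]
moment [-0.0096  0.0197  0.0344]
finger_gap 0.08539170659510742
scene {'camera_matrix': array([[497.2675,   0.    , 254.7537],
       [  0.    , 497.2675, 189.2418],
       [  0.    ,   0.    ,   1.    ]]), 'pose': array([[-0.1441,  0.8646, -0.4814,  1.1348],
       [ 0.9895,  0.1196, -0.0814,  0.0487],
       [-0.0128, -0.4881, -0.8727,  1.2246],
       [ 0.    ,  0.    ,  0.    ,  1.    ]])}
top {'camera_matrix': array([[418.2188,   0.    , 253.2344],
       [  0.    , 418.2188, 193.0131],
       [  0.    ,   0.    ,   1.    ]]), 'pose': array([[ 0.0022, -0.9943,  0.107 ,  0.4662],
       [-1.    , -0.0031, -0.008 , -0.0588],
       [ 0.0083, -0.107 , -0.9942,  1.1225],
       [ 0.    ,  0.    ,  0.    ,  1.    ]])}
wrist {'camera_matrix': array([[284.0516,   0.    , 253.9034],
       [  0.    , 284.0516, 195.3218],
       [  0.    ,   0.    ,   1.    ]]), 'pose': array([[ 0.3666, -0.8879, -0.2781,  0.3195],
       [-0.9304, -0.3496, -0.1104, -0.6001],
       [ 0.0008,  0.2992, -0.9542,  0.3732],
       [ 0.    ,  0.    ,  0.    ,  1.    ]])}
```

View pics/scene0.png

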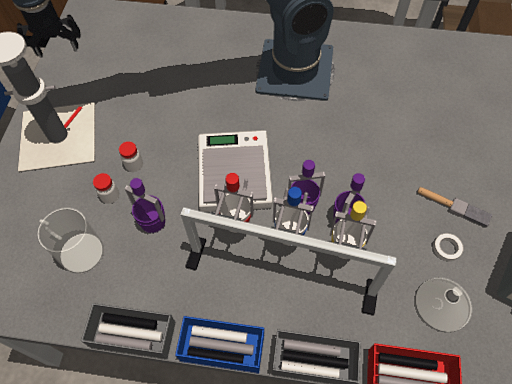

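View pics/top0.png

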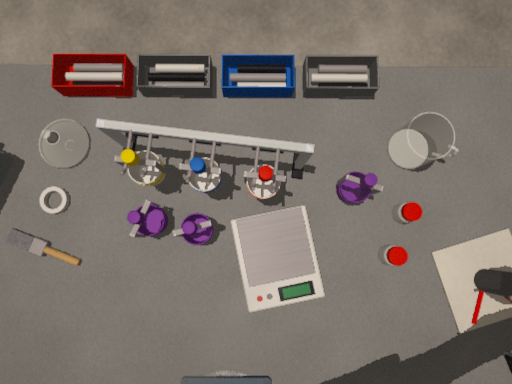

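View pics/wrist0.png

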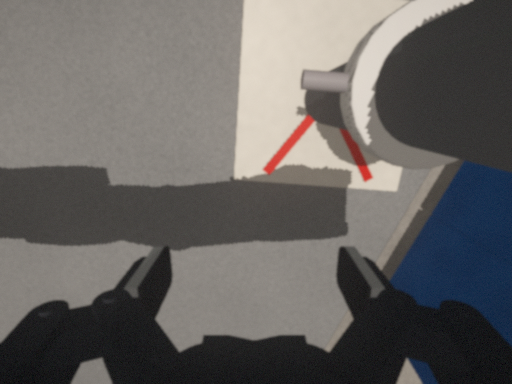

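The scene and top views show the red pail at scene (232,182) and top (265,173), on the hook at the display end of the rack. Blue is in the middle and yellow at the far end. The scale is in front of red, at top (278,250). A tall dark object stands on the paper near the gripper, at scene (35,95). Next I'll triangulate.

```bash
cat > h.py <<'E'
from workcell import *
import cv2, numpy as np
np.set_printoptions(precision=4,suppress=True)
P={n:camera_params(n) for n in("scene","top")}
def ray(n,uv,p=None):
    p=p or P[n]; K=p["camera_matrix"];T=p["pose"]
    d=T[:3,:3]@np.linalg.inv(K)@np.array([uv[0],uv[1],1.]); return T[:3,3],d/np.linalg.norm(d)
def plane(n,uv,z,p=None):
    o,d=ray(n,uv,p); return o+d*(z-o[2])/d[2]
def tri2(rays):
    A=np.zeros((3,3));b=np.zeros(3)
    for o,d in rays:
        M=np.eye(3)-np.outer(d,d);A+=M;b+=M@o
    x=np.linalg.solve(A,b)
    return x,[np.linalg.norm((np.eye(3)-np.outer(d,d))@(x-o)) for o,d in rays]
def tri(a,b): return tri2([ray("scene",a),ray("top",b)])
def proj(n,X,p=None):
    p=p or P[n];T=p["pose"];c=T[:3,:3].T@(np.asarray(X)-T[:3,3]);v=p["camera_matrix"]@c;return v[:2]/v[2]
def mask(im,c):
    h=cv2.cvtColor(im,cv2.COLOR_RGB2HSV);H,S,V=cv2.split(h)
    hs={"red":(H<8)|(H>172),"blue":(H>100)&(H<118),"yellow":(H>22)&(H<34),"purple":(H>130)&(H<155)}[c]
    return (hs&(S>140)&(V>60)).astype(np.uint8)
def blobs(im,c,a=15):
    n,l,s,ce=cv2.connectedComponentsWithStats(mask(im,c))
    return [(s[i].tolist(),ce[i].round(1).tolist()) for i in range(1,n) if s[i][4]>a]
E
python3 - <<'E'
from h import *
for n in("scene","top"):
    im=cv2.imread(f"pics/{n}0.png")[:,:,::-1].copy()
    for c in("red","blue","yellow"): print(n,c,blobs(im,c))
    x0,y0=(170,120) if n=="scene" else (100,110)
    cv2.imwrite(f"pics/{n}crop.png",cv2.resize(im[y0:y0+200 if n=="top" else y0+150,x0:x0+240 if n=="top" else x0+230,::-1],None,fx=3,fy=3,interpolation=cv2.INTER_CUBIC))
E
```

```text
scene red [([64, 107, 18, 21, 82], [72.3, 116.5]), ([119, 142, 18, 16, 231], [127.6, 149.3]), ([93, 173, 19, 18, 259], [102.1, 181.6]), ([226, 173, 13, 19, 213], [232.2, 181.9]), ([245, 215, 6, 7, 20], [247.8, 218.6]), ([367, 343, 95, 41, 1484], [414.9, 361.2])]
scene blue [([0, 94, 9, 24, 105], [2.9, 103.7]), ([288, 187, 14, 19, 216], [294.1, 195.7]), ([176, 316, 88, 57, 1846], [221.5, 344.1])]
scene yellow [([351, 202, 16, 18, 208], [358.1, 210.3])]
top red [([51, 53, 83, 44, 2180], [90.7, 75.2]), ([259, 166, 14, 16, 181], [265.3, 173.1]), ([402, 202, 21, 19, 315], [411.6, 211.2]), ([387, 246, 21, 20, 322], [397.2, 255.5]), ([472, 290, 13, 35, 156], [477.3, 306.8]), ([257, 297, 5, 4, 16], [259.2, 298.4])]
top blue [([222, 55, 73, 42, 1836], [256.6, 75.5]), ([190, 157, 15, 16, 188], [197.3, 164.7])]
top yellow [([121, 149, 19, 17, 235], [129.5, 156.9]), ([149, 173, 14, 13, 35], [157.0, 179.9])]
```

View pics/scenecrop.png

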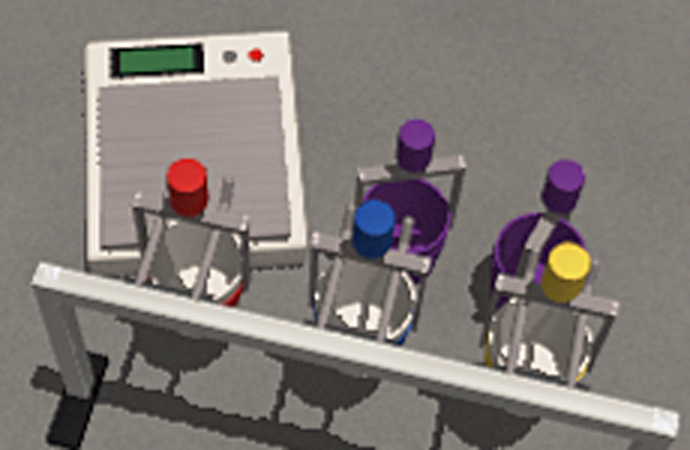

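View pics/topcrop.png

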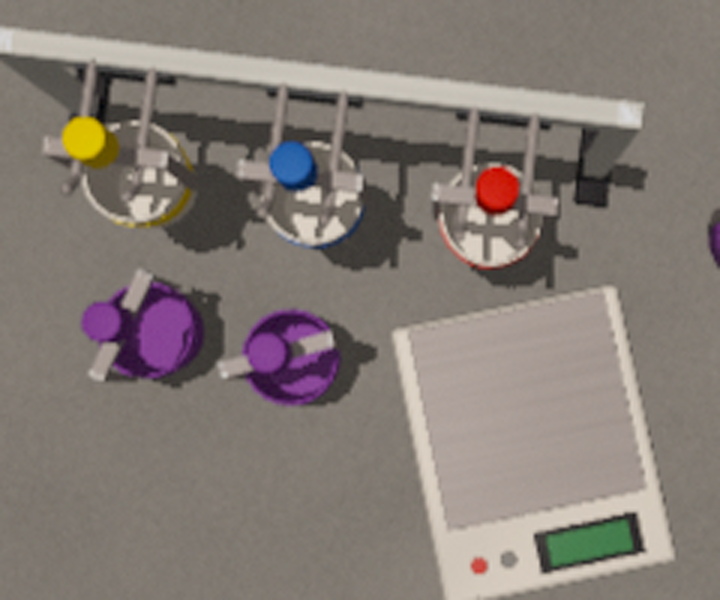

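```bash
python3 - <<'E'
from h import *
s={"red":(232.2,181.9),"blue":(294.1,195.7),"yellow":(358.1,210.3)}
t={"red":(265.3,173.1),"blue":(197.3,164.7),"yellow":(129.5,156.9)}
X={}
for c in s:
    X[c],r=tri(s[c],t[c]); print(c,X[c],r)
print(np.linalg.norm(X["red"]-X["blue"]),np.linalg.norm(X["yellow"]-X["blue"]))
d=(X["yellow"]-X["red"]); print("yaw of y axis",np.degrees(np.arctan2(-d[0],d[1])))
# rail ends top edges
for z in (0.25,X["red"][2]-.043):
  print("rail",plane("top",(100+640/3,110+115/3),z),plane("top",(102,122),z))
print("rail scene",[plane("scene",(170+a/3,120+b/3),X["red"][2]-.043) for a,b in((35,277),(678,420))])
# pan
top=np.array([(407,335),(612,290),(648,487),(447,527)])/3+[100,110]
sc=np.array([(100,85),(280,75),(291,240),(105,250)])/3+[170,120]
pt=np.array([plane("top",u,.06) for u in top]);ps=np.array([plane("scene",u,.06) for u in sc])
for p in(pt,ps):
  print(p[:,:2].tolist(),"c",p.mean(0),"sides",np.linalg.norm(np.roll(p,-1,0)-p,axis=1))
  
# tall thing
print("tall top", tri((12,45),(490,282)))
E
```

```text
red [ 0.5988 -0.0911  0.2742] [np.float64(0.0008713990584870658), np.float64(0.0008713990584870678)]
blue [0.6154 0.0481 0.2761] [np.float64(0.0010536018262468365), np.float64(0.001053601826246802)]
yellow [0.6313 0.187  0.2753] [np.float64(0.0013527389863807388), np.float64(0.0013527389863808436)]
0.14018805360833567 0.13988103052100276
yaw of y axis -6.665668157369607
rail [ 0.656  -0.1933  0.25  ] [0.7113 0.2568 0.25  ]
rail [ 0.6601 -0.1962  0.2312] [0.7166 0.2636 0.2312]
rail scene [array([ 0.6677, -0.1973,  0.2312]), array([0.7153, 0.2763, 0.2312])]
[[0.5073388605565851, -0.02294087439441784], [0.5459573176077079, -0.1967983402284042], [0.38102994698080633, -0.2251409819502262], [0.34796815633364914, -0.05727862572297691]] c [ 0.4456 -0.1255  0.06  ] sides [0.1781 0.1673 0.1711 0.163 ]
[[0.3814437508473043, -0.22246289817828277], [0.3473261186643031, -0.056531864659054486], [0.5201586660146742, -0.023042174755320104], [0.5525824276749863, -0.18415118082506068]] c [ 0.4504 -0.1215  0.06  ] sides [0.1694 0.176  0.1643 0.1754]
tall top (array([ 0.4098, -0.533 ,  0.4199]), [np.float64(0.06808832268050068), np.float64(0.06808832268050069)])
```

```bash
python3 - <<'E'
from h import *
b=plane("scene",(52,138),0); print("base",b)
for h in(.1,.15,.2,.25,.3,.35,.4): print(h,proj("scene",[b[0],b[1],h]),proj("top",[b[0],b[1],h]))
# scene crop + refined pan by colour
im=cv2.imread("pics/scene0.png"); cv2.imwrite("pics/tall.png",cv2.resize(im[0:200,0:200],None,fx=3,fy=3))
for n,c in(("top",(278,245)),("scene",(225,165))):
    im=cv2.imread(f"pics/{n}0.png"); h=cv2.cvtColor(im,cv2.COLOR_BGR2HSV)
    print(n,h[c[1],c[0]],[im[r,c[0]].tolist() for r in range(c[1]-60,c[1]+60,3)])
E
```

```text
base [ 0.3678 -0.6963  0.    ]
0.1 [ 39.0127 117.6327] [513.3204 279.5381]
0.15 [ 31.8974 106.4743] [526.9484 281.6847]
0.2 [24.3132 94.5804] [542.0626 284.0655]
0.25 [16.2121 81.8758] [558.9201 286.7208]
0.3 [ 7.5393 68.2747] [577.841  289.7012]
0.35 [-1.7679 53.6787] [599.2287 293.0701]
0.4 [-11.7817  37.9746] [623.5994 296.909 ]
top [  8  29 168] [[86, 94, 101], [103, 113, 130], [55, 58, 71], [53, 60, 62], [54, 58, 63], [53, 59, 59], [63, 70, 73], [112, 120, 127], [107, 115, 121], [145, 153, 164], [153, 159, 171], [150, 157, 169], [148, 153, 166], [150, 156, 169], [149, 154, 167], [148, 154, 167], [148, 155, 167], [147, 154, 165], [148, 154, 167], [148, 153, 166], [149, 154, 168], [150, 156, 169], [147, 154, 165], [148, 155, 167], [149, 155, 166], [150, 157, 170], [148, 155, 168], [148, 154, 167], [148, 155, 166], [148, 155, 167], [149, 156, 168], [150, 157, 170], [170, 183, 192], [189, 201, 211], [148, 159, 169], [103, 109, 117], [173, 185, 196], [185, 197, 208], [190, 202, 213], [190, 203, 213]]
scene [  6  23 154] [[119, 121, 126], [115, 121, 126], [113, 119, 124], [115, 119, 123], [117, 121, 125], [118, 123, 127], [119, 125, 130], [118, 123, 128], [116, 121, 126], [142, 150, 159], [26, 27, 25], [70, 113, 61], [69, 113, 60], [55, 53, 63], [175, 185, 198], [144, 147, 159], [142, 145, 158], [140, 145, 155], [142, 146, 158], [144, 148, 159], [140, 143, 154], [143, 147, 160], [145, 149, 160], [144, 148, 152], [121, 126, 161], [92, 95, 120], [117, 119, 127], [60, 62, 59], [62, 62, 66], [72, 74, 80], [83, 89, 93], [116, 123, 128], [113, 119, 126], [87, 93, 98], [90, 96, 102], [90, 96, 102], [89, 95, 100], [64, 64, 63], [201, 209, 214], [214, 222, 225]]
```

View pics/tall.png

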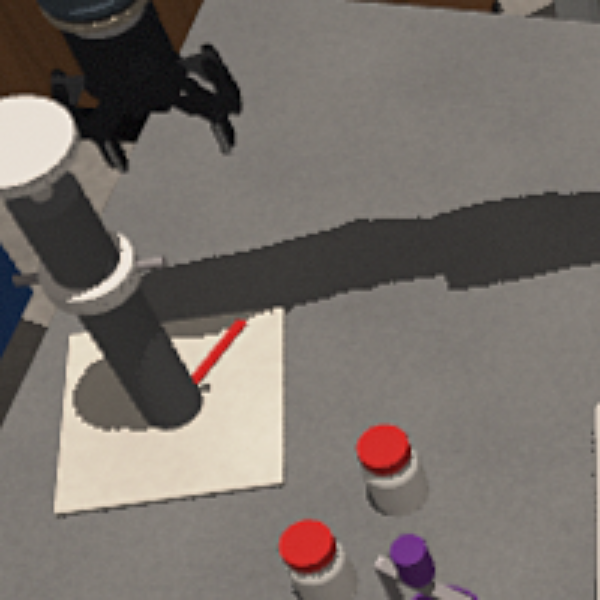

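The tall post is at about (0.37, -0.70) and about 0.35 m high. I'll move away from it: up, toward the middle of the table, turning as I go.

Call:
arm_command --deltas "0 -0.1 -0.12 0; -0.03 -0.25 -0.26 -0.02; -0.08 -0.4 -0.4 -0.06; -0.16 -0.55 -0.55 -0.11; -0.25 -0.7 -0.7 -0.17; -0.35 -0.8 -0.82 -0.24; -0.45 -0.88 -0.92 -0.31; -0.53 -0.95 -1 -0.37; -0.6 -1 -1 -0.42; -0.6 -1 -1 -0.45" --grip -1 --squeeze 60

```text
clock: 1.15
tcp_pos: [0.2781, -0.4543, 0.3649]
orientation: [[-0.464, 0.001, 0.886], [-0.886, 0.0, -0.464], [-0.001, -1.0, 0.001]]
force: [0.8, -0.1, 0.4]
finger_gap: 0.0856
```

```bash
cat > go.py <<'E'
from h import *
import sys
def to(tgt,yaw=None):
    s=observe();R=np.array(s["orientation"]);p=np.array(s["tcp_pos"])
    print("clk",s["clock"],"p",p,"F",s["force"],"gap",s["finger_gap"])
    z=R[:,2];cur=np.degrees(np.arctan2(z[1],z[0]))
    print("q",s["q"],"zyaw",cur,"ydir",R[:,1])
    print("shift units",R.T@(np.array(tgt)-p)/.15,"turn",-(yaw-cur)/90 if yaw is not None else 0)
if __name__=="__main__":
    a=list(map(float,sys.argv[1:])); to(a[:3],a[3] if len(a)>3 else None)
E
python3 go.py 0.599 -0.091 0.36 -6.7
```

```text
clk 1.15 p [ 0.2781 -0.4543  0.3649] F [ 0.7891 -0.089   0.3532] gap 0.08556282537508197
q [60.1465 14.9438 -8.9861 88.4951  2.3156 76.7049 23.2836] zyaw -27.644877538602344 ydir [ 0.0012  0.     -1.    ]
shift units [-3.138   0.0353  0.7717] turn -0.23272086154002605
```

Call:
arm_command --deltas "-0.12 0 0.05 0; -0.24 0 0.1 -0.03; -0.37 0 0.15 -0.07; -0.5 0 0.2 -0.11; -0.62 0 0.25 -0.15; -0.74 0 0.3 -0.19; -0.85 0 0.35 -0.22; -0.95 0 0.4 -0.23; -1 0 0.45 -0.23; -1 0 0.45 -0.23"

```text
clock: 2.15
tcp_pos: [0.4089, -0.3521, 0.3648]
orientation: [[-0.12, 0.001, 0.993], [-0.993, 0.0, -0.12], [-0.001, -1.0, 0.001]]
force: [0.6, -0.3, 0.3]
finger_gap: 0.0852
```

```bash
python3 go.py 0.599 -0.091 0.36 -6.7
```

```text
clk 2.15 p [ 0.4089 -0.3521  0.3648] F [ 0.5983 -0.2787  0.2888] gap 0.08522955662273231
q [ 48.1858  15.9849 -17.1079  87.3747   4.6942  77.298   23.808 ] zyaw -6.865197009766663 ydir [ 0.0015  0.0005 -1.    ]
shift units [-1.8793  0.0349  1.0499] turn -0.001835522330740701
```

Call:
arm_command --deltas "-0.12 0 0.07 0; -0.24 0 0.14 0; -0.37 0 0.21 0; -0.5 0 0.28 0; -0.62 0 0.35 0; -0.74 0 0.42 0; -0.85 0 0.48 0; -0.95 0 0.53 0; -1 0 0.55 0; -1 0 0.55 0"

```text
clock: 3.15
tcp_pos: [0.5089, -0.2127, 0.365]
orientation: [[-0.119, 0.001, 0.993], [-0.993, 0.001, -0.119], [-0.001, -1.0, 0.001]]
force: [-0.1, -0.1, 0.1]
finger_gap: 0.0852
```

```bash
python3 - <<'E'
from h import *
import pickle
p=camera_params("wrist"); im=camera("wrist"); cv2.imwrite("pics/w1.png",im[:,:,::-1]); pickle.dump(p,open("w1.pkl","wb"))
print(p["pose"]); print(blobs(im,"red"))
print(proj("w",[.5988,-.0911,.2742],p),proj("w",[.448,-.1235,.06],p))
im=camera("top"); cv2.imwrite("pics/t1.png",cv2.resize(im[150:320,180:380,::-1],None,fx=4,fy=3.5)[:600])
E
python3 go.py 0.599 -0.091 0.36 -6.7
```

```text
[[ 0.9928 -0.1145 -0.034   0.5186]
 [-0.1195 -0.947  -0.2983 -0.1374]
 [ 0.002   0.3002 -0.9539  0.5248]
 [ 0.      0.      0.      1.    ]]
[([328, 6, 51, 51, 1837], [353.2, 31.1]), ([121, 85, 7, 7, 36], [123.8, 88.2]), ([210, 266, 26, 26, 527], [222.3, 279.0]), ([273, 279, 25, 26, 518], [284.7, 291.5])]
[347.9148  31.5598] [207.1766 102.3035]
clk 3.25 p [ 0.5082 -0.2141  0.365 ] F [-0.6889 -0.6425 -0.3127] gap 0.08565969233112948
q [ 32.9173  17.4015 -21.1825  85.648    6.34    78.0735   4.3729] zyaw -6.9418094595851345 ydir [ 0.001  -0.0002 -1.    ]
shift units [-0.8881  0.0337  0.5015] turn -0.0026867717731681594
```

View pics/w1.png

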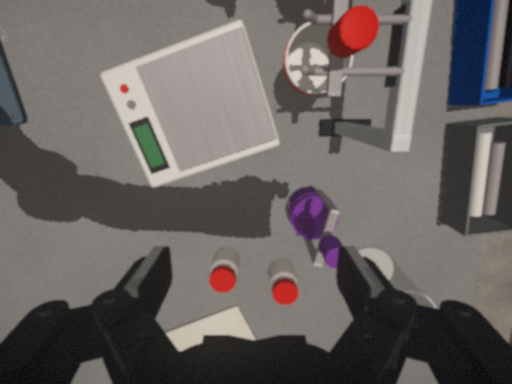

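```bash
python3 - <<'E'
from h import *
import pickle
p=pickle.load(open("w1.pkl","rb")); im=cv2.imread("pics/w1.png")
cv2.imwrite("pics/w1c.png",cv2.resize(im[15:190,95:285],None,fx=4,fy=3.4,interpolation=cv2.INTER_CUBIC)[:600])
h=cv2.cvtColor(im,cv2.COLOR_BGR2GRAY)
m=((h>135)&(h<172)).astype(np.uint8); m=cv2.morphologyEx(m,cv2.MORPH_OPEN,np.ones((3,3)));m=cv2.morphologyEx(m,cv2.MORPH_CLOSE,np.ones((5,5)));m=cv2.morphologyEx(m,cv2.MORPH_OPEN,np.ones((9,9)))
n,l=cv2.connectedComponents(m); k=l[102,207]; c=max(cv2.findContours((l==k).astype(np.uint8),0,2)[0],key=cv2.contourArea)
r=cv2.minAreaRect(c);print(r,cv2.contourArea(c)); q=cv2.approxPolyDP(c,6,True)[:,0];print(q.tolist())
for Q in(q,cv2.boxPoints(r)):
  W=np.array([plane("w",u,.06,p) for u in Q]);print(W[:,:2].tolist(),W.mean(0),np.linalg.norm(np.roll(W,-1,0)-W,axis=1))
E
```

```text
((207.775390625, 100.46235656738281), (116.66943359375, 112.67142486572266), 70.90650939941406) 12137.5
[[243, 30], [139, 66], [179, 168], [273, 139]]
[[0.5163275707936793, -0.03138298412825512], [0.3552630484643067, -0.06024215930026454], [0.3839587298555077, -0.22044496413593195], [0.5440091247030322, -0.19177343190653623]] [ 0.4499 -0.126   0.06  ] [0.1636 0.1628 0.1626 0.1628]
[[0.35074009936560446, -0.05661094894488332], [0.5153101574710303, -0.02727359339030505], [0.555652859373159, -0.1902290991042041], [0.37298935126608557, -0.22944717272499615]] [ 0.4487 -0.1259  0.06  ] [0.1672 0.1679 0.1868 0.1743]
```

View pics/w1c.png

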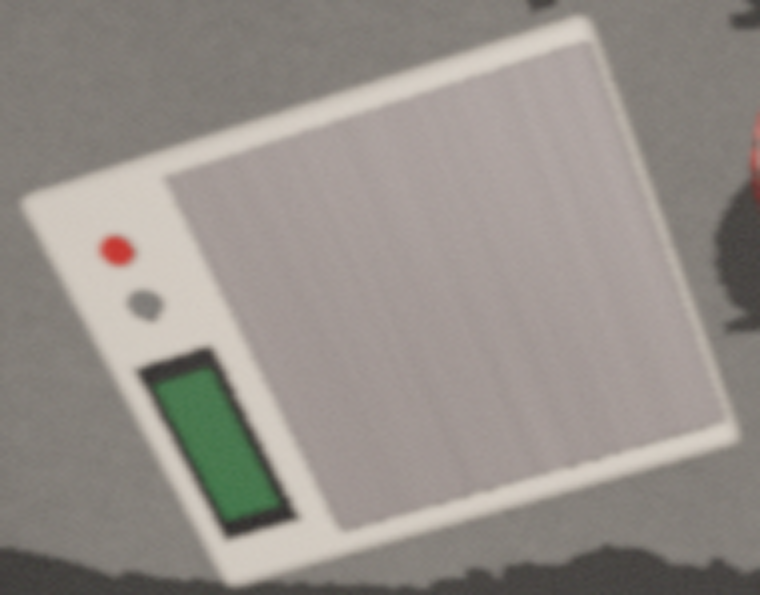

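Call:
arm_command --deltas "-0.1 0 0.06 0; -0.2 0 0.12 0; -0.3 0 0.18 0; -0.4 0 0.24 0; -0.5 0 0.3 0; -0.6 0 0.36 0; -0.7 0 0.42 0; -0.8 0 0.48 0; -0.89 0.03 0.51 0; -0.89 0.05 0.51 0"

```text
clock: 4.25
tcp_pos: [0.6009, -0.0882, 0.3568]
orientation: [[-0.118, 0.001, 0.993], [-0.993, 0.001, -0.118], [-0.001, -1.0, 0.0]]
force: [-0.0, -0.7, 1.0]
finger_gap: 0.0856
```

```bash
python3 - <<'E'
from h import *
import pickle
p=camera_params("wrist"); im=camera("wrist"); cv2.imwrite("pics/w2.png",im[:,:,::-1]); pickle.dump(p,open("w2.pkl","wb"))
b=blobs(im,"red"); print(b)
k=max((x for x in b),key=lambda x:x[0][4])
for z in(.274,.284,.294): print(z,plane("w",k[1],z,p))
p1=pickle.load(open("w1.pkl","rb"))
print(tri2([ray("w",(353.2,31.1),p1),ray("w",k[1],p),ray("scene",(232.2,181.9)),ray("top",(265.3,173.1))]))
print(proj("w",[.5988,-.0911,.2742],p))
E
python3 go.py 0.599 -0.091 0.268 -6.7
```

```text
[([85, 170, 6, 6, 28], [87.5, 172.5]), ([237, 180, 34, 42, 1104], [253.5, 201.2]), ([171, 330, 26, 23, 423], [183.9, 340.5])]
0.274 [ 0.6009 -0.0941  0.274 ]
0.284 [ 0.6013 -0.0908  0.284 ]
0.294 [ 0.6017 -0.0874  0.294 ]
(array([ 0.6004, -0.0916,  0.2779]), [np.float64(0.0012825790446626933), np.float64(0.001347012077551316), np.float64(0.0005028930085445394), np.float64(0.0027139567359676414)])
[250.7779 198.371 ]
clk 4.3 p [ 0.6002 -0.0898  0.3563] F [-0.2595 -0.6318  0.0407] gap 0.08549257942505814
q [ 18.7029  23.2192 -23.3063  78.4677   9.0963  80.1805 -11.2973] zyaw -6.832604116319214 ydir [-0.0005  0.0002 -1.    ]
shift units [ 0.0091  0.5888 -0.0069] turn -0.0014733790702134838
```

View pics/w2.png

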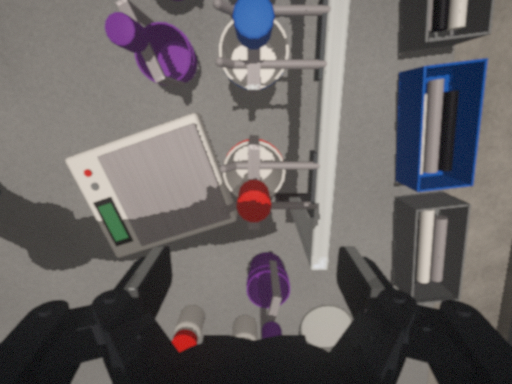

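The wrist view shows the red knob at (253,201), between the jaws. All four rays agree to within 3 mm on (0.600, -0.092, 0.277), so I'll descend, then grip.

Call:
arm_command --deltas "0.01 0.06 0 0; 0.01 0.14 0 0; 0.01 0.22 0 0; 0.01 0.3 0 0; 0.01 0.38 0 0; 0.01 0.46 0 0; 0.01 0.52 0 0; 0.01 0.57 0 0; 0.01 0.58 0 0; 0.01 0.58 0 0"

```text
clock: 5.3
tcp_pos: [0.6001, -0.0912, 0.2693]
orientation: [[-0.119, -0.001, 0.993], [-0.993, 0.0, -0.119], [-0.0, -1.0, -0.001]]
force: [0.1, -0.4, 0.6]
finger_gap: 0.0854
```

Call:
arm_command --deltas "0 0 0 0; 0 0 0 0; 0 0 0 0; 0 0 0 0; 0 0 0 0; 0 0 0 0; 0 0 0 0; 0 0 0 0; 0 0 0 0; 0 0 0 0" --grip 1 --squeeze 70

```text
clock: 6.3
tcp_pos: [0.6003, -0.0912, 0.2699]
orientation: [[-0.119, 0.001, 0.993], [-0.993, 0.0, -0.119], [-0.0, -1.0, 0.0]]
force: [-1.9, 0.3, 5.8]
finger_gap: 0.0257
```

```bash
python3 - <<'E'
from h import *
im=camera("wrist"); cv2.imwrite("pics/w3.png",im[:,:,::-1])
im=camera("scene"); cv2.imwrite("pics/s3.png",cv2.resize(im[100:260,150:400,::-1],None,fx=3,fy=3))
E
python3 go.py 0.6 -0.091 0.268 -6.7
```

```text
clk 6.4 p [ 0.6004 -0.0913  0.27  ] F [-0.6661 -0.8024  5.817 ] gap 0.025729068972787608
q [ 18.9834  25.7456 -23.0723  87.6999  10.5315  68.67   -12.7033] zyaw -6.83343281279495 ydir [ 0.0006 -0.     -1.    ]
shift units [-0.0015  0.0132 -0.0026] turn -0.0014825868088327728
```

View pics/w3.png

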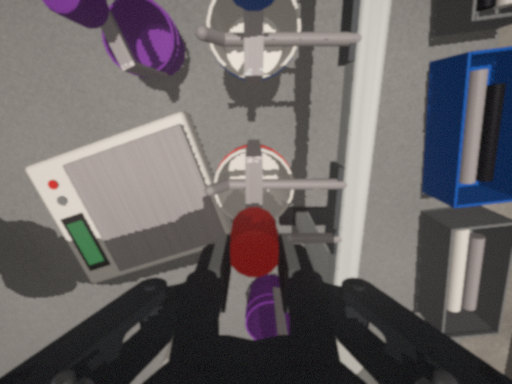

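View pics/s3.png

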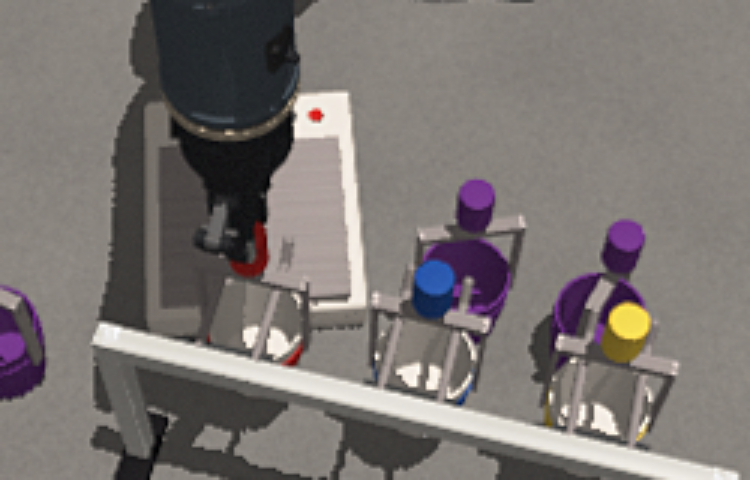

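```bash
python3 - <<'E'
from h import *
p=camera_params("wrist"); im=cv2.imread("pics/w3.png")[:,:,::-1].copy()
print([b for b in blobs(im,"red") if b[0][4]>300])
for X in([.6003,-.0912,.276],[.6003,-.0912,.296],[.6003,-.0912,.256],[.6003,-.1062,.296],[.6003,-.0762,.296],[.6003,-.0762,.256],[.585,-.09,.296],[.615,-.09,.296]): print(X,proj("w",X,p))
cv2.imwrite("pics/w3c.png",cv2.resize(im[180:384,150:360,::-1],None,fx=3,fy=2.9))
im=camera("top"); cv2.imwrite("pics/t3.png",cv2.resize(im[100:240,180:380,::-1],None,fx=4,fy=4))
E
```

```text
[([229, 208, 50, 69, 2802], [253.9, 242.6])]
[0.6003, -0.0912, 0.276] [252.278 239.289]
[0.6003, -0.0912, 0.296] [252.1216 256.229 ]
[0.6003, -0.0912, 0.256] [252.4028 225.7769]
[0.6003, -0.1062, 0.296] [255.4588 280.5182]
[0.6003, -0.0762, 0.296] [248.5793 230.4476]
[0.6003, -0.0762, 0.256] [249.6017 204.598 ]
[0.585, -0.09, 0.296] [223.1912 257.3147]
[0.615, -0.09, 0.296] [279.5686 251.2323]
```

View pics/w3c.png

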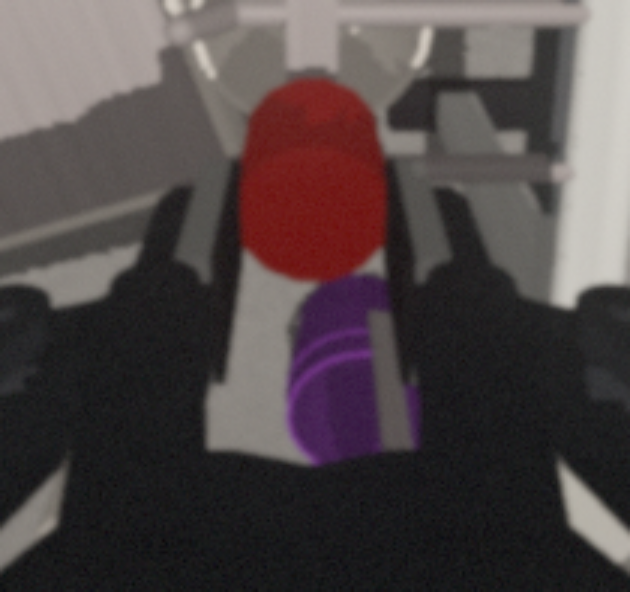

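The knob is centred between the pads. Its blob at (254,243) sits where the projection says it should. The gap reads 26 mm against a 30 mm knob, so I'll check the hold with a gentle lift.

Call:
arm_command --deltas "0 -0.01 0 0; 0 -0.03 0 0; 0 -0.06 0 0; 0 -0.1 0 0; 0 -0.14 0 0; 0 -0.18 0 0; 0 -0.22 0 0; 0 -0.25 0 0; 0 -0.26 0 0; 0 -0.26 0 0"

```text
clock: 7.45
tcp_pos: [0.6004, -0.0912, 0.3092]
orientation: [[-0.119, 0.001, 0.993], [-0.993, -0.0, -0.119], [-0.0, -1.0, 0.001]]
force: [0.9, 0.0, -2.6]
finger_gap: 0.026
```

```bash
python3 - <<'E'
from h import *
im=camera("wrist"); cv2.imwrite("pics/w4.png",im[:,:,::-1]);print([b for b in blobs(im,"red") if b[0][4]>300])
im=camera("scene"); cv2.imwrite("pics/s4.png",cv2.resize(im[100:260,150:400,::-1],None,fx=3,fy=3))
E
python3 go.py 0.4997 -0.0795 0.309 -6.7
```

```text
[([229, 207, 50, 70, 2824], [253.9, 242.7])]
clk 7.55 p [ 0.6002 -0.0913  0.3087] F [ 0.3349  0.245  -2.1601] gap 0.026124219062490444
q [ 19.009   24.4178 -23.2316  83.8102   9.775   73.7637 -11.9288] zyaw -6.832776629404467 ydir [ 0.0001  0.0001 -1.    ]
shift units [ 0.0018 -0.002  -0.6746] turn -0.0014752958822718556
```

View pics/w4.png

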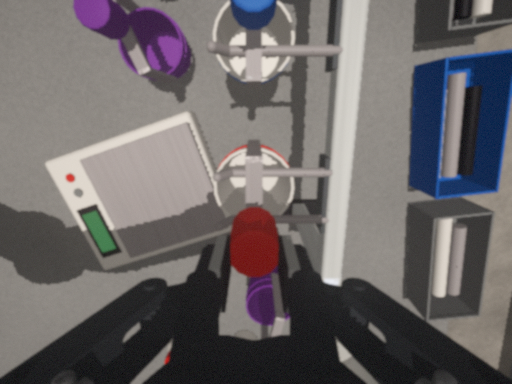

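View pics/s4.png

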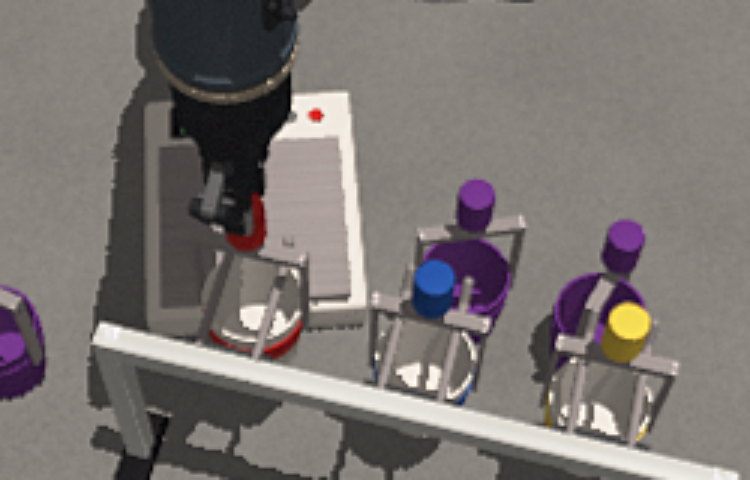

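The pail is held: the knob blob hasn't moved, the force is -2.6 N, which matches the pail's weight, and it is up about 39 mm. Next I'll pull it level along its -x.

Call:
arm_command --deltas "0 0 -0.02 0; 0 0 -0.07 0; 0 0 -0.16 0; 0 0 -0.26 0; 0 0 -0.37 0; 0 0 -0.48 0; 0 0 -0.58 0; 0 0 -0.66 0; 0 0 -0.7 0; 0 0 -0.7 0"

```text
clock: 8.55
tcp_pos: [0.4954, -0.0788, 0.309]
orientation: [[-0.119, 0.0, 0.993], [-0.993, -0.0, -0.119], [0.0, -1.0, 0.001]]
force: [0.2, 0.0, -1.5]
finger_gap: 0.0257
```

```bash
python3 - <<'E'
from h import *
im=camera("scene"); cv2.imwrite("pics/s5.png",cv2.resize(im[80:260,150:400,::-1],None,fx=3,fy=3))
im=camera("wrist"); cv2.imwrite("pics/w5.png",im[:,:,::-1]);print([b for b in blobs(im,"red") if b[0][4]>300])
E
python3 go.py 0.449 -0.1255 0.309 -6.7
```

```text
[([229, 208, 50, 68, 2784], [253.8, 242.5])]
clk 8.65 p [ 0.4964 -0.0789  0.3088] F [ 1.1803  0.6925 -2.0351] gap 0.02601477672948677
q [ 22.3796  14.7374 -24.4033  98.2992   6.4995  68.3149 -10.5516] zyaw -6.834868174638501 ydir [ 0.0007 -0.0001 -1.    ]
shift units [ 0.3461 -0.0016 -0.2766] turn -0.0014985352737611221
```

View pics/s5.png

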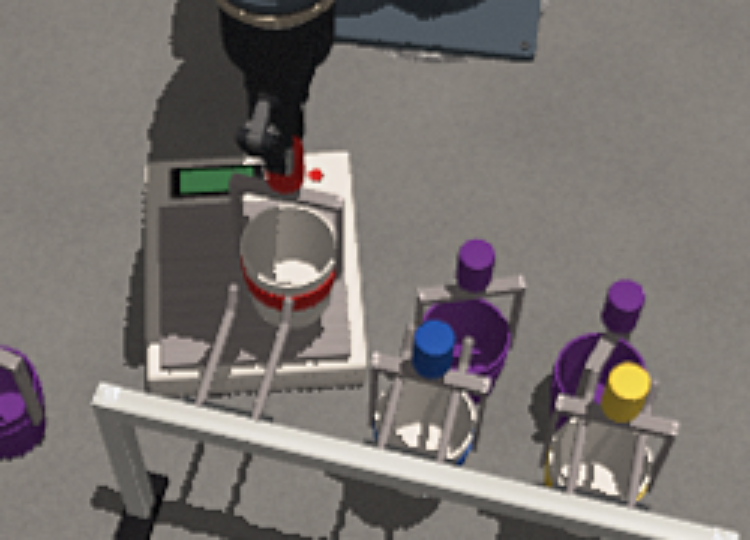

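View pics/w5.png

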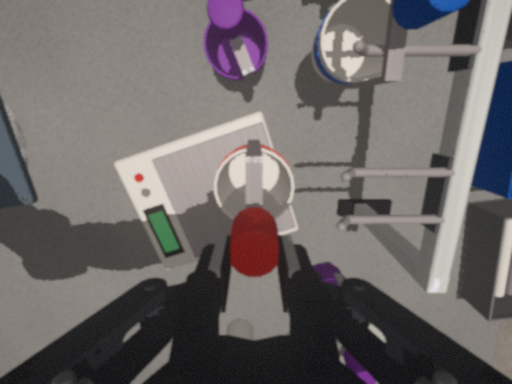

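Clear of the hook, with blue and yellow undisturbed. Next I'll move over the pan centre.

Call:
arm_command --deltas "0.01 0 -0.01 0; 0.04 0 -0.03 0; 0.09 0 -0.07 0; 0.15 0 -0.12 0; 0.21 0 -0.17 0; 0.26 0.01 -0.21 0; 0.31 0.03 -0.25 0; 0.34 0.06 -0.27 0; 0.346 0.1 -0.277 0; 0.346 0.14 -0.277 0"

```text
clock: 9.65
tcp_pos: [0.4489, -0.1255, 0.2872]
orientation: [[-0.119, 0.001, 0.993], [-0.993, 0.0, -0.119], [-0.0, -1.0, 0.001]]
force: [0.2, 0.2, -2.8]
finger_gap: 0.0256
```

```bash
python3 - <<'E'
from h import *
im=camera("scene"); cv2.imwrite("pics/s6.png",cv2.resize(im[80:260,150:400,::-1],None,fx=3,fy=3))
im=camera("top"); cv2.imwrite("pics/t6.png",cv2.resize(im[170:330,200:350,::-1],None,fx=4,fy=3.7))
E
python3 go.py 0.449 -0.1255 0.247 -6.7
```

```text
clk 9.75 p [ 0.4487 -0.125   0.2867] F [ 0.6854 -0.1744 -3.1725] gap 0.025839032002333857
q [ 28.3317  12.1876 -22.9255 105.1173   5.2212  63.7733  -3.2451] zyaw -6.799789523181378 ydir [-0.0007  0.0007 -1.    ]
shift units [0.0032 0.2648 0.0027] turn -0.0011087724797930853
```

View pics/s6.png

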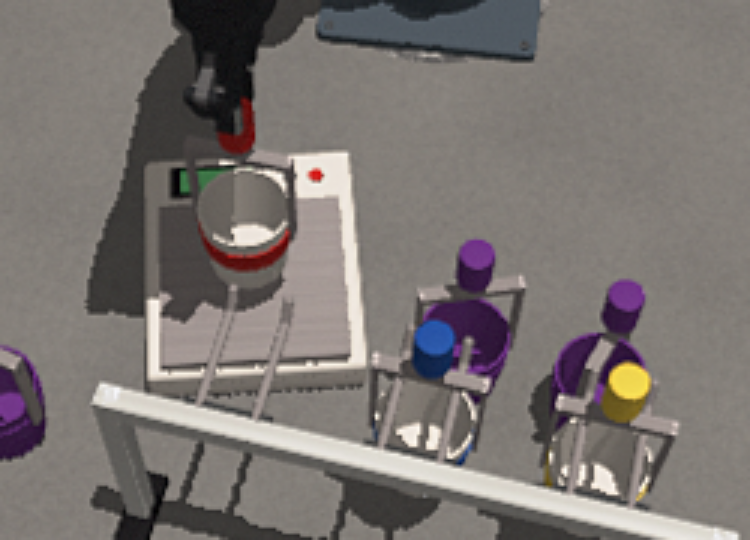

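Call:
arm_command --deltas "0 0.03 0 0; 0 0.08 0 0; 0 0.12 0 0; 0 0.16 0 0; 0 0.19 0 0; 0 0.21 0 0; 0 0.22 0 0; 0 0.225 0 0; 0 0.23 0 0; 0 0.23 0 0"

```text
clock: 10.75
tcp_pos: [0.4487, -0.125, 0.2523]
orientation: [[-0.118, -0.001, 0.993], [-0.993, 0.001, -0.118], [-0.001, -1.0, -0.001]]
force: [-0.3, 0.5, -2.2]
finger_gap: 0.0256
```

Call:
arm_command --deltas "0 0.002 0 0; 0 0.005 0 0; 0 0.008 0 0; 0 0.011 0 0; 0 0.014 0 0; 0 0.017 0 0; 0 0.02 0 0; 0 0.02 0 0; 0 0.02 0 0; 0 0.02 0 0"

```text
clock: 11.75
tcp_pos: [0.4491, -0.125, 0.2501]
orientation: [[-0.118, 0.001, 0.993], [-0.993, 0.0, -0.118], [-0.0, -1.0, 0.001]]
force: [-1.1, 0.3, 7.2]
finger_gap: 0.0261
```

Contact at TCP z of about 0.25, close to the 0.247 expected. I'll ease the press slightly, then open.

Call:
arm_command --deltas "0 -0.002 0 0; 0 -0.003 0 0; 0 -0.004 0 0; 0 -0.004 0 0; 0 -0.004 0 0; 0 -0.004 0 0; 0 -0.004 0 0; 0 -0.004 0 0; 0 -0.004 0 0; 0 -0.004 0 0"

```text
clock: 12.75
tcp_pos: [0.4492, -0.1251, 0.2507]
orientation: [[-0.118, 0.001, 0.993], [-0.993, 0.0, -0.118], [-0.0, -1.0, 0.001]]
force: [0.0, 0.5, -1.6]
finger_gap: 0.0259
```

```bash
python3 - <<'E'
from h import *
im=camera("scene"); cv2.imwrite("pics/s7.png",cv2.resize(im[80:260,150:400,::-1],None,fx=3,fy=3))
im=camera("wrist"); cv2.imwrite("pics/w7.png",im[:,:,::-1]);print([b for b in blobs(im,"red") if b[0][4]>300])
print(observe()["force"],observe()["tcp_pos"])
E
```

```text
[([230, 208, 49, 68, 2784], [253.8, 242.5])]
[ 0.0861 -0.3432 -1.9513] [ 0.4492 -0.125   0.2507]
```

View pics/s7.png

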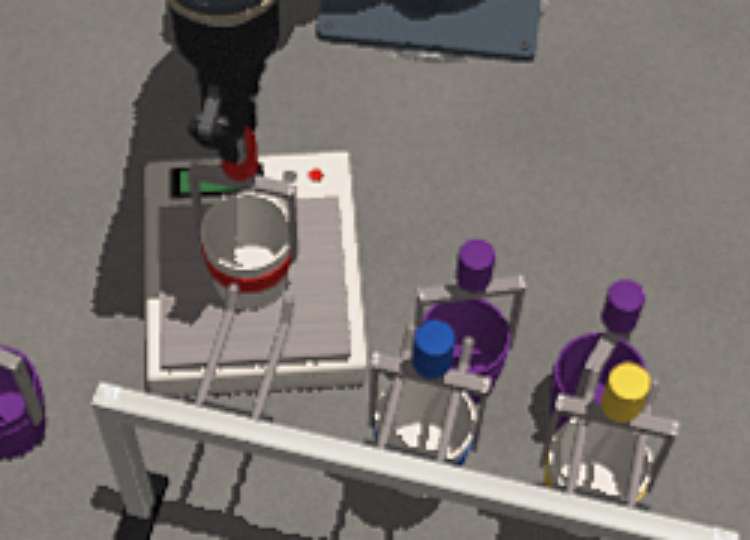

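View pics/w7.png

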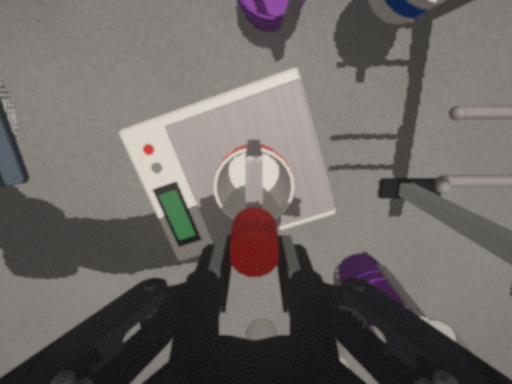

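The force is nearly the full weight again, so I'll lower 0.3 mm before letting go.

Call:
arm_command --deltas "0 0.001 0 0; 0 0.002 0 0; 0 0.003 0 0; 0 0.003 0 0; 0 0.003 0 0; 0 0.003 0 0; 0 0.003 0 0; 0 0.003 0 0; 0 0.003 0 0; 0 0.003 0 0"

```text
clock: 13.85
tcp_pos: [0.4492, -0.125, 0.2503]
orientation: [[-0.119, 0.001, 0.993], [-0.993, 0.0, -0.119], [-0.0, -1.0, 0.001]]
force: [0.3, -0.1, -2.1]
finger_gap: 0.0262
```

Call:
arm_command --deltas "0 0.002 0 0; 0 0.004 0 0; 0 0.005 0 0; 0 0.005 0 0; 0 0.005 0 0; 0 0.005 0 0; 0 0.005 0 0; 0 0.005 0 0; 0 0.005 0 0; 0 0.005 0 0"

```text
clock: 14.85
tcp_pos: [0.4494, -0.125, 0.2501]
orientation: [[-0.119, 0.002, 0.993], [-0.993, -0.0, -0.119], [-0.0, -1.0, 0.002]]
force: [-1.9, 0.2, 4.8]
finger_gap: 0.0258
```

Firm on the pan at 4.8 N. Opening now.

Call:
arm_command --deltas "0 0 0 0; 0 0 0 0; 0 0 0 0; 0 0 0 0; 0 0 0 0; 0 0 0 0; 0 0 0 0; 0 0 0 0; 0 0 0 0; 0 0 0 0" --grip -1

```text
clock: 15.85
tcp_pos: [0.4494, -0.1251, 0.2501]
orientation: [[-0.119, 0.002, 0.993], [-0.993, -0.0, -0.119], [-0.0, -1.0, 0.002]]
force: [-0.3, 0.0, -0.1]
finger_gap: 0.0855
```

Call:
arm_command --deltas "0 -0.03 0 0; 0 -0.1 0 0; 0 -0.2 0 0; 0 -0.3 0 0; 0 -0.42 0 0; 0 -0.55 0 0; 0 -0.68 0 0; 0 -0.8 0 0; 0 -0.85 0 0; 0 -0.85 0 0"

```text
clock: 16.85
tcp_pos: [0.4496, -0.125, 0.3788]
orientation: [[-0.119, 0.004, 0.993], [-0.993, -0.001, -0.119], [0.0, -1.0, 0.004]]
force: [0.5, 0.3, -0.3]
finger_gap: 0.0855
```

```bash
python3 - <<'E'
from h import *
p=camera_params("wrist");im=camera("wrist"); cv2.imwrite("pics/w8.png",im[:,:,::-1]);b=blobs(im,"red");print(b)
k=max(b,key=lambda x:x[0][4]);print("knob by wrist",plane("w",k[1],.258,p))
im=camera("scene"); cv2.imwrite("pics/s8.png",cv2.resize(im[80:260,150:400,::-1],None,fx=3,fy=3))
print([x for x in blobs(im,"red") if 200<x[1][0]<260],blobs(im,"blue"),blobs(im,"yellow"))
print(observe()["force"],observe()["tcp_pos"],observe()["finger_gap"])
E
```

```text
[([171, 136, 6, 6, 26], [173.7, 138.7]), ([239, 168, 30, 34, 775], [253.3, 185.3]), ([248, 299, 24, 24, 465], [259.6, 310.3]), ([306, 310, 24, 24, 454], [317.2, 321.5])]
knob by wrist [ 0.4503 -0.1269  0.258 ]
[([223, 122, 13, 19, 194], [229.1, 130.6]), ([218, 165, 29, 13, 114], [233.3, 172.3])] [([0, 84, 10, 34, 141], [2.7, 100.8]), ([288, 187, 14, 19, 214], [294.2, 195.7]), ([176, 316, 88, 57, 1866], [221.4, 344.0])] [([351, 202, 16, 18, 210], [358.1, 210.4])]
[ 0.3189  0.309  -1.4126] [ 0.4489 -0.125   0.3772] 0.08568777711728448
```

View pics/s8.png

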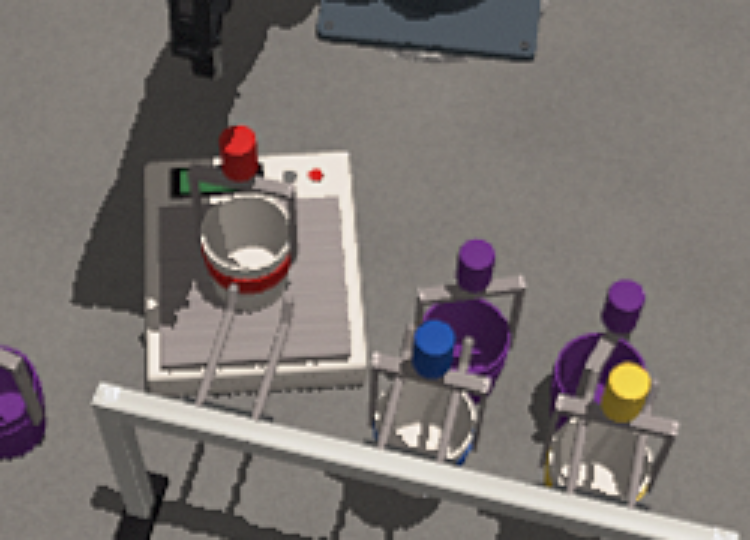

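View pics/w8.png

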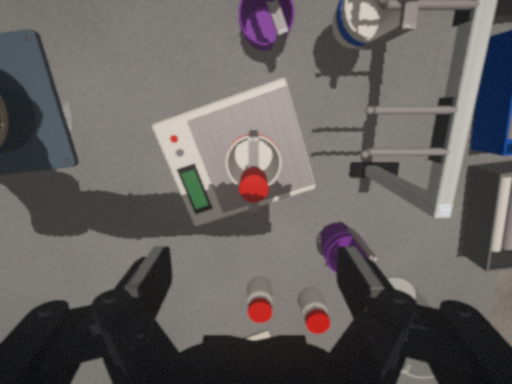

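```bash
python3 -c "
from workcell import *
print(hand_in())"
```

```text
the job is handed in; nothing more can be done
None
```

The red pail is standing upright on the scale's steel pan, and I handed the job in at about 17 s of the allowed 38 s. I gripped it by the knob, lifted it 39 mm, pulled it 105 mm level off its hook, set it down until it pressed lightly on the pan, then opened and backed off.

**Last checks:**
- **Position:** the wrist camera puts the knob at (0.450, -0.127) m, against a measured pan centre of (0.450, -0.126) m. The first two pan estimates, from the scene and top cameras, differed from that by up to about 5 mm.
- **Neighbours:** the blue and yellow knobs are within 0.1 pixel of where they were in the first scene picture.
- **Clearance:** the gripper is open and about 0.13 m above where it let go. The tool force is near zero, though one reading showed -1.4 N, which I took as noise.

**Disagreements:**
- The finger gap read 26 mm on a knob given as 30 mm across, but the grip held throughout.
- The pail touched the pan about 3 mm higher than I had calculated. The first touch read about 7 N, so I eased off and pressed lightly again before letting go.

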